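# Hang the spanner up and shut the socket case

## Task

A spanner has been left lying in the open socket case, so the case cannot be shut. Take it out and hang it by its eye on the hook post so that it dangles there, then swing the lid of the case shut until the two halves meet flush all round. Leave the spray can, the tub and the screwdriver where they are.

Things in the scene. Friction and masses are not known exactly. Their poses are not given: they have to be found in the camera images.
- case: Lower half of a black hard-shell socket case, screwed to the bench: a block 130 (x) x 180 (y) x 35 mm high whose top is a flat, level insert (sockets show as flush steel discs). Origin: centre of its underside on the bench. Its x axis points to the hinge side, away from the robot; z up. The hinge runs along its y, 65 mm from the origin on the +x side, 35 mm up.
- case_hinge (a point): Point on the hinge axis, midway along it, at the far top edge of the lower half (axes as those of case).
- lid (a joint): Angle of the case's upper half (lid), rad: 0 = shut flush, grows as it swings up and back (1.57 = upright), at most 2.1. Stiff hinge: the lid stays where it is left; about 3 N at its free edge moves it. Lid: black shell 130 mm (hinge to free edge) x 180 x 22 mm deep, 4 mm walls, hollow side facing the lower half; shut, the case is 57 mm high.
- lid_edge (a point): Middle of the lid's free edge, on its outer face: 130 mm from the hinge, 22 mm out from the hinge plane. Axes turn with the lid: x from free edge to hinge, z out of the outer face (straight up when shut).
- spanner: Flat steel spanner, 196 mm long, 0.16 kg, lying on the case's insert, jaw end out over the front edge. Handle 16 mm wide, 10 mm thick. Origin: middle of the handle's underside, within 10 mm of the centre of mass; x along the handle to the eye, z normal to the flat. Eye: ring 40 mm outside, 26 mm hole, centre 78 mm from the origin; the 32 mm wide jaw ends 98 mm the other way.
- spanner_eye (a point): Centre of the spanner's eye hole, at half thickness (axes as those of spanner).
- hook: Hook post screwed to the bench: a steel post 18 mm thick, 261 mm high, on a 90 mm square foot 8 mm high, with an upturned hook of 10 mm round bar that reaches out 97 mm from the post roughly towards the robot. Origin: on the bench straight below the bend of the hook; x points from the bend to the post (85 mm away), z up.
- hook_seat (a point): Point on top of the hook's bar just inside the bend, 231 mm above the bench, the lowest part of the bar (axes as those of hook). From here to the post the bar rises gently; an eye may hang anywhere along it.
- hook_tip (a point): Upper end of the upturned tip of the hook: 270 mm above the bench, 22 mm nearer the robot than the seat along the hook's x axis. The tip leans about 15 degrees outwards.
- spray: Bystander: upright aluminium spray can, 54 mm diameter, 184 mm high with its black cap. Origin: centre of its underside.
- tub: Bystander: white screw-top tub, 60 mm diameter, 60 mm high. Origin: centre of its underside.
- driver: Bystander: screwdriver, 160 mm long, lying on the bench. Origin: on its underside at the middle; x along it.
Not all that is in view belongs to the job. Leave any orange or yellow look-alike of the spanner alone. There is more than one size of the case; the job needs the middle-sized.

How it is judged:
On the way:
1. the spanner hangs by its eye on the hook, let go, with the case still open (x of spanner_eye in the frame of hook between -0.02 and 0.085 m and y of spanner_eye in the frame of hook between -0.02 and 0.02 m and z of spanner_eye in the frame of hook between 0.19 and 0.24 m and angle between spanner's own x axis and vertical below 0.3 rad and contact force between the fingers and spanner below 0.1 N and value of joint lid above 0.3 rad), for 0.2 s.
At the end, for the whole second after the job is handed in: The spanner hangs at rest by its eye on the hook (eye centre just under the hook's bar, anywhere between bend and post, within 20 mm sideways, 190 to 240 mm above the bench; eye uppermost, handle within 0.3 rad of plumb), and the lid is shut to within 0.03 rad (4 mm at its free edge) (x of spanner_eye in the frame of hook between -0.02 and 0.085 m and y of spanner_eye in the frame of hook between -0.02 and 0.02 m and z of spanner_eye in the frame of hook between 0.19 and 0.24 m and angle between spanner's own x axis and vertical below 0.3 rad and linear speed of spanner below 0.08 m/s and value of joint lid below 0.03 rad); the robot touches nothing.
It fails at once if the spray can is shifted more than 30 mm or tipped over (distance of spray from where it was at the start of the episode above 0.03 m or angle between spray's own z axis and vertical above 0.5 rad).
It fails at once if the tub is shifted more than 30 mm (distance of tub from where it was at the start of the episode above 0.03 m).
It fails at once if the screwdriver is shifted more than 30 mm (distance of driver from where it was at the start of the episode above 0.03 m).
It also fails if it takes over 61 s, if anything falls off the work surface, if the arm or the gripper's body presses on something with over 40 N, if the wrist force passes 120 N, or if a joint passes its speed limit or range.

## Robot

A 6-joint arm with a two-finger parallel gripper is mounted at the origin on the work surface. World frame = base frame: x ahead of the robot, y to its left, z up, the work surface at z = 0. Lengths are in m, angles in rad, forces in N, time in s.
With the tool pointing down it reaches from about 0.35 to 0.875 m from the base axis. Payload 4.2 kg.
Tool frame: the origin (TCP) lies at the very end of the fingers, on their centre line; the grasp point (between the pads) lies pinch_z behind it (pinch_z is the distance from the TCP to the grasp point, in m); z points along the fingers, x is the direction in which the jaws open and shut, and the axes are right-handed (so a half turn about z gives the same grasp; the last joint's range is limited). The gripper opens to 87 mm and grips with 3 to 60 N. Pads are 19 mm wide; open, the fingers measure 117 mm over their backs; the gripper's body (75 mm by 190 mm) begins 51 mm behind the grasp point.
Start: joints at [1.522, 0.385, 0.008, 0, -1.194, -0.259], TCP at [0.189, 0.596, 0.223] pointing down, gripper open.
Joint ranges: [-3.14, 3.14], [-1.21, 2.06], [-1.07, 1.41], [-3.16, 2.05], [-2.99, -0.16], [-3.1, 3.1]. Speed limits (rad/s): [2.79, 2.79, 3.14, 3.14, 3.14, 3.14].

## Interface

Orientations are given as a rotation vector (axis times angle).
In Python, from station import get_obs, capture, finish_job, pinch_z gives the robot as it stands. The module is installed in compiled form; this text tells all that it offers.
- The arm moves only by the tool apply_moves, never from a script. Its argument "plan" is one flat list of numbers, 5 for each row, row after row: the finger opening in m, from 0 to 0.087, then the shift along the tool's x, y, z in m, then the turn about the tool's z in degrees. In form: [claw, dx, dy, dz, spin, claw, dx, dy, dz, spin, ...]. A call has 1 to 10 rows; each row shifts and turns the pose as measured when the row begins, along the tool's axes as they then stand; what a row does not reach is not made up. A row lasts 1/10 s, in which the tool goes at most 50 mm and 8.59 degrees, less where a joint would pass 70% of its speed; a pose out of reach is approached as far as the arm can. A call with a gripper value outside its range is refused whole. The fingers move at their own pace and stop on an object; the grip force is fixed at half the most. Time passes only in rows, so rows that do not move let the fingers close. It gives the time, the measured TCP pose, the force and the opening at its end, in the units of the state.
- get_obs(): the state, without advancing time (a new reading comes with each control period).
- capture(name): name is "scene" or "top" or "wrist"; returns a dict with "color" (420x560x3 uint8, blue, green, red), "range_z" (420x560 float32, m along the optical axis (not along the pixel's ray), 0 where there is no reading), "fx", "fy", "cx", "cy" (pixels), "T" (4x4, takes a point from camera to world coordinates). Camera axes: x right, y down, z forward; pixel columns grow to the right and rows downward; lengths in m; the calibration is good to about 2 mm. A picture is of the moment at which its call begins.
- finish_job(): hands the job in, once; it reports no verdict.
The state is a dict: "t": time; "joint_positions": joint angles; "qvel": joint speeds; "joint_efforts": joint torques, N m; "tool_pos": TCP position; "tcp_rot": TCP orientation; "force": force on the tool from outside, world axes, zero at the start; "moment": the same for the moment, N m; "opening": opening from 0.0 (shut) to 1.0 (fully open).
Only numpy, scipy, OpenCV 4.12 (cv2) and the standard library are available. Lean on these libraries where they do the work, as an engineer would, in place of code of your own. Each camera call takes 0.05 s, during which the arm holds its last target. There are 200 camera calls.

## Working session

There is one attempt and no reset: what is moved stays moved. The work goes in short steps, Python scripts to look and compute and a tool call to move; the robot and the scene stay as the last step left them, time stands still between calls to the robot, and variables do not carry over. Pictures are saved under pics/ and viewed, about 8 in all and at most 12, crops included, and the job is handed in when it is done.

Besides the shell and the picture viewer there is one more tool, called as a command line: name --argument value ..., lists and objects as JSON in quotes. apply_moves: Moves the arm, as the interface text tells. Its arguments: {"type":"object","properties":{"plan":{"type":"array","items":{"type":"number"}}},"required":["plan"]}

```bash
mkdir -p pics
cat > h.py <<'E'
import numpy as np, cv2
from station import get_obs, capture, finish_job, pinch_z
from scipy.spatial.transform import Rotation as R
def snap(n,f):
    c=capture(n); cv2.imwrite(f'pics/{f}.png',c['color']); np.savez(f'pics/{f}.npz',**c); return c
def pts(c):
    h,w=c['range_z'].shape; u,v=np.meshgrid(np.arange(w),np.arange(h)); z=c['range_z']
    P=np.stack([(u-c['cx'])/c['fx']*z,(v-c['cy'])/c['fy']*z,z],-1)
    return P@c['T'][:3,:3].T+c['T'][:3,3]
def load(f): return dict(np.load(f'pics/{f}.npz'))
E
python3 - <<'E'
from h import *
o=get_obs(); print(o, pinch_z)
for n in('scene','top'):
    c=snap(n,n+'0'); print(c['T'].round(3).tolist(),c['fx'],c['cx'],c['cy'])
E
```

```text
{'t': 0.0, 'joint_positions': array([ 1.52158598e+00,  3.85534871e-01,  6.62153146e-03, -5.25048872e-04,
       -1.19401521e+00, -2.58618611e-01]), 'qvel': array([-0.00148322,  0.00052815,  0.00083854,  0.00040446, -0.00015278,
       -0.00015657]), 'joint_efforts': array([-5.07312998e-04, -3.90671504e+01,  1.87405050e+01,  4.21993867e+00,
        1.10202871e-02, -1.94159174e-04]), 'tool_pos': array([0.18914991, 0.59504539, 0.22146716]), 'tcp_rot': array([ 1.85335519e+00, -2.53453413e+00,  2.11926746e-03]), 'force': array([ 0.45452397, -0.1127605 ,  0.39257919]), 'moment': array([ 0.01775995, -0.01895228,  0.01145773]), 'opening': 1.0015304415232995} 0.0187
[[0.856, 0.344, -0.386, 0.965], [0.517, -0.597, 0.614, -0.717], [-0.019, -0.725, -0.689, 1.049], [0.0, 0.0, 0.0, 1.0]] 456.3656332085825 276.0264911607285 212.49764943250136
[[-0.006, -0.998, 0.059, 0.406], [-1.0, 0.005, -0.02, 0.076], [0.019, -0.059, -0.998, 1.499], [0.0, 0.0, 0.0, 1.0]] 480.30463522145465 273.4214106700256 217.9011199870355
```

View pics/scene0.png

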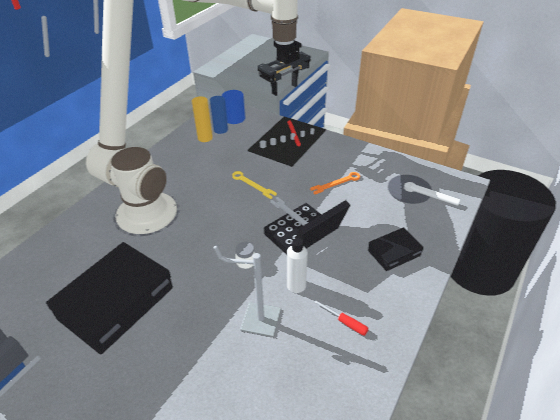

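View pics/top0.png

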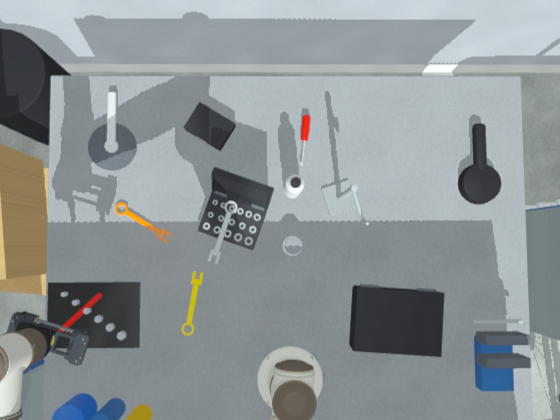

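Scene view: the middle-sized open case is at about (300,225) with the spanner in it, the hook post at about (255,280), the spray can at (296,270), the tub at (245,252) and the screwdriver at (345,318). Top view: spanner eye at (231,207), jaw at (213,258), lid at (240,185), hook tip at (367,222), post at (352,190). Next I'll measure these.

Run:
```python
from h import *
c=load('top0'); P=pts(c); im=c['color']
def box(u0,v0,u1,v1): 
    m=np.zeros(im.shape[:2],bool); m[v0:v1,u0:u1]=1; return m
# bench height check
print('bench',np.median(P[box(280,260,340,280)],0))
# case roi
roi=box(190,160,280,275); Z=P[...,2]
ins=roi&(Z>0.028)&(Z<0.0385)
r=cv2.minAreaRect(P[ins][:,:2].astype(np.float32)*1000); print('insert rect',r,np.median(Z[ins]))
lid=roi&(Z>0.07); q=P[lid]; print('lid zmax',np.percentile(q[:,2],[1,50,99]), cv2.minAreaRect((q[:,:2]*1000).astype(np.float32)))
for z0 in np.arange(.06,.2,.02):
    k=q[(q[:,2]>z0)&(q[:,2]<z0+.02)]
    if len(k)>5: print('lid slice',z0,len(k),k[:,:2].mean(0))
g=cv2.cvtColor(im,cv2.COLOR_BGR2HSV)
sp=box(200,225,240,270)&(Z>0.03)&(g[...,2]>110)
sp2=box(195,195,245,270)&(Z>0.040)&(Z<0.055)
for n,m in(('sp',sp),('sp2',sp2)): 
    r=cv2.minAreaRect((P[m][:,:2]*1000).astype(np.float32)); print(n,m.sum(),r,cv2.boxPoints(r).round().tolist(),np.median(P[m][:,2]))
for n,b in(('spray',(280,165,310,205)),('tub',(278,230,306,260)),('hook',(318,170,375,230))):
    m=box(*b)&(Z>(.02)); k=P[m]
    print(n,k.min(0),k.max(0))
m=box(318,170,375,230)&(Z>.2); k=P[m]; print('hook hi',len(k)); 
i=np.argsort(k[:,0]); print(k[i][::3].round(3).tolist())
big=[cv2.resize(im[b[1]:b[3],b[0]:b[2]],None,fx=f,fy=f,interpolation=cv2.INTER_CUBIC) for b,f in(((185,155,285,275),4),((310,165,410,285),4))]
cv2.imwrite('pics/crop0.png',np.hstack(big))
```

```text
bench [ 3.34487280e-01 -6.40470627e-02  2.16158423e-04]
insert rect ((470.7414855957031, 179.69317626953125), (180.0518035888672, 208.25718688964844), 70.26624298095703) 0.03456371798633828
lid zmax [0.07096017 0.15355402 1.4987554 ] ((548.5595092773438, 112.2149658203125), (264.5436096191406, 127.46652221679688), 40.06904983520508)
lid slice 0.06 68 [0.57913856 0.1481611 ]
lid slice 0.08 180 [0.58210378 0.14187341]
lid slice 0.1 85 [0.58595047 0.14306931]
lid slice 0.12000000000000001 14 [0.57989485 0.13923984]
lid slice 0.14 420 [0.59322918 0.13416531]
lid slice 0.16000000000000003 69 [0.59129552 0.14564629]
sp 399 ((426.5535888671875, 167.01541137695312), (120.5371322631836, 173.41854858398438), 9.28846263885498) [[353.0, 243.0], [381.0, 72.0], [500.0, 91.0], [472.0, 262.0]] 0.04226916932019531
sp2 479 ((460.1298522949219, 204.55633544921875), (135.95367431640625, 206.14219665527344), 89.82664489746094) [[357.0, 137.0], [563.0, 136.0], [563.0, 272.0], [357.0, 273.0]] 0.043701040467865715
spray [ 0.40631023 -0.03862115  0.02017339] [0.61134332 0.07584333 1.4987554 ]
tub [ 0.3824345
[... 1179 characters left out ...]
-0.168, 0.239], [0.537, -0.167, 0.245], [0.538, -0.171, 0.236], [0.54, -0.167, 0.241], [0.543, -0.16, 0.241], [0.545, -0.162, 0.244], [0.546, -0.169, 0.233], [0.548, -0.16, 0.241], [0.55, -0.159, 0.244], [0.551, -0.156, 0.219], [0.551, -0.161, 0.261], [0.551, -0.154, 0.212], [0.553, -0.153, 0.202], [0.554, -0.156, 0.261], [0.554, -0.161, 0.26], [0.555, -0.152, 0.252], [0.556, -0.151, 0.243], [0.556, -0.156, 0.261], [0.557, -0.159, 0.258], [0.558, -0.151, 0.229], [0.558, -0.151, 0.244], [0.559, -0.164, 0.26], [0.559, -0.156, 0.259], [0.56, -0.15, 0.25], [0.561, -0.161, 0.264], [0.562, -0.154, 0.261], [0.562, -0.157, 0.258], [0.564, -0.164, 0.26], [0.564, -0.154, 0.26], [0.567, -0.156, 0.261]]
```

View pics/crop0.png

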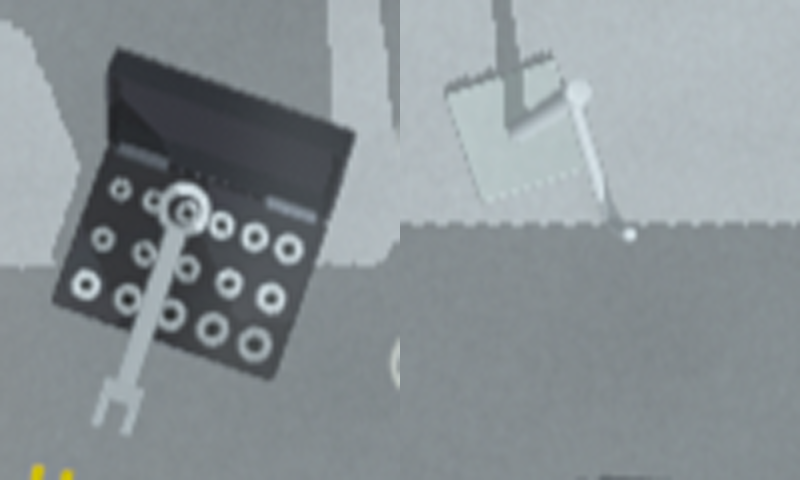

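```bash
cat >> h.py <<'E'
def ray(c,u,v,z):
    d=c['T'][:3,:3]@np.array([(u-c['cx'])/c['fx'],(v-c['cy'])/c['fy'],1]); o=c['T'][:3,3]
    return o+d*(z-o[2])/d[2]
def toolshift(tgt,o=None):
    o=o or get_obs(); return R.from_rotvec(o['tcp_rot']).as_matrix().T@(np.array(tgt)-o['tool_pos'])
E
python3 - <<'E'
from h import *
c=load('top0'); P=pts(c); Z=P[...,2]
m=np.zeros(Z.shape,np.uint8); m[199:268,200:242]=((Z>.039)&(Z<.051))[199:268,200:242]
n,l,s,_=cv2.connectedComponentsWithStats(m,connectivity=8); k=1+np.argmax(s[1:,4]); m=l==k; print(s[k])
v,u=np.nonzero(m); Q=np.array([ray(c,a,b,.045)[:2] for a,b in zip(u,v)])
d=cv2.fitLine(Q.astype(np.float32),cv2.DIST_HUBER,0,.001,.001).ravel(); dr=d[:2]*np.sign(d[0]); p0=d[2:]
s_=(Q-p0)@dr; t_=(Q-p0)@[-dr[1],dr[0]]
print('dir',dr,np.degrees(np.arctan2(dr[1],dr[0])),'len',s_.min(),s_.max())
for a in np.arange(s_.min(),s_.max(),.012):
    w=t_[(s_>=a)&(s_<a+.012)]; print(round(a-s_.min(),3),w.size and (w.min().round(4),w.max().round(4)))
eye=ray(c,231.2,207.5,.045); print('eye px',eye, 'eye by jaw end',p0+dr*(s_.min()+.176), 'by eye end',p0+dr*(s_.max()-.020))
f=[ray(c,185+a/4,155+b/4,.035)[:2] for a,b in((54,300),(272,380))]; print('front corners',f, np.linalg.norm(f[1]-f[0]))
fd=(f[1]-f[0])/np.linalg.norm(f[1]-f[0]); nrm=np.array([-fd[1],fd[0]]); print('case x',nrm,'centre',(f[0]+f[1])/2+nrm*.065)
print('front dist of eye',(eye[:2]-f[0])@nrm)
o=get_obs(); print(R.from_rotvec(o['tcp_rot']).as_matrix().round(3)); print(capture('wrist')['T'].round(3))
E
```

```text
[208 200  31  64 408]
dir [ 0.9483789 -0.3171394] -18.490015 len -0.10821519753948244 0.08924084233328639
0.0 (np.float64(-0.0165), np.float64(0.0149))
0.012 (np.float64(-0.0155), np.float64(0.0149))
0.024 (np.float64(-0.0165), np.float64(0.015))
0.036 (np.float64(-0.0127), np.float64(0.0121))
0.048 (np.float64(-0.0079), np.float64(0.0074))
0.06 (np.float64(-0.0079), np.float64(0.0074))
0.072 (np.float64(-0.0079), np.float64(0.0084))
0.084 (np.float64(-0.0079), np.float64(0.0074))
0.096 (np.float64(-0.0078), np.float64(0.0113))
0.108 (np.float64(-0.0155), np.float64(0.0103))
0.12 (np.float64(-0.0078), np.float64(0.0104))
0.132 (np.float64(-0.0078), np.float64(0.0094))
0.144 (np.float64(-0.0078), np.float64(0.0104))
0.156 (np.float64(-0.0183), np.float64(0.0257))
0.168 (np.float64(-0.0231), np.float64(0.0296))
0.18 (np.float64(-0.0212), np.float64(0.0172))
0.192 (np.float64(-0.0145), np.float64(0.0076))
eye px [0.52449523 0.17498134 0.045     ] eye by jaw end [0.52813975 0.17702198] by eye end [0.52952063 0.17656022]
front corners [array([0.45716403, 0.27497922]), array([0.3954549 , 0.10964443])] 0.17647552834693975
case x [ 0.93687096 -0.34967527] centre [0.48720608 0.16958293]
front dist of eye 0.09804743681924125
[[-0.303 -0.953 -0.001]
 [-0.953  0.303 -0.002]
 [ 0.002 -0.    -1.   ]]
[[-0.301 -0.919 -0.253  0.259]
 [-0.953  0.291  0.078  0.573]
 [ 0.002  0.265 -0.964  0.383]
 [ 0.     0.     0.     1.   ]]
```

apply_moves --plan '[0.087,0.03,-0.034,0.002,0,0.087,0.03,-0.034,0.002,0,0.087,0.03,-0.034,0.002,0,0.087,0.03,-0.034,0.002,0,0.087,0.03,-0.034,0.002,0,0.087,0.03,-0.034,0.002,0,0.087,0.03,-0.034,0.002,0,0.087,0.03,-0.034,0.002,0,0.087,0.03,-0.034,0.002,0,0.087,0,0,0,0]'

```text
t: 1.15
tool_pos: [0.4038, 0.232, 0.2]
tcp_rot: [1.857, -2.527, 0.005]
force: [-0.2, 1.0, -0.3]
opening: 1.001
```

Run:
```python
from h import *
c=snap('wrist','w1'); P=pts(c); Z=P[...,2]; 
m=((Z>.040)&(Z<.050)).astype(np.uint8)
n,l,s,_=cv2.connectedComponentsWithStats(m); 
for k in 1+np.argsort(-s[1:,4])[:3]:
    q=P[l==k][:,:2]; print(s[k],q.min(0),q.max(0))
k=1+np.argmax(s[1:,4]); q=P[l==k]
d=cv2.fitLine(q[:,:2].astype(np.float32),cv2.DIST_HUBER,0,.001,.001).ravel(); dr=d[:2]*np.sign(d[0]);print('dir',dr,'pt',d[2:],np.median(q[:,2]))
g=np.array([.418,.213]); e=np.array([-dr[1],dr[0]]); print('offset of planned grasp from line',(g-d[2:])@e)
print('shift',toolshift([.418,.213,.2]))
```

```text
[ 276   27   44  209 3877] [0.35560807 0.1582424 ] [0.54617384 0.24748496]
[493  88  29  56 242] [ 0.38763025 -0.00882121] [0.43532927 0.01726139]
[414   0  10  21  94] [0.51939985 0.06592237] [0.53403592 0.07104715]
dir [ 0.94983906 -0.31273907] pt [0.45737645 0.20074095] 0.04444959306489016
offset of planned grasp from line -0.0006704285432995679
shift [ 0.01536389 -0.01997899  0.0003115 ]
```

View pics/w1.png

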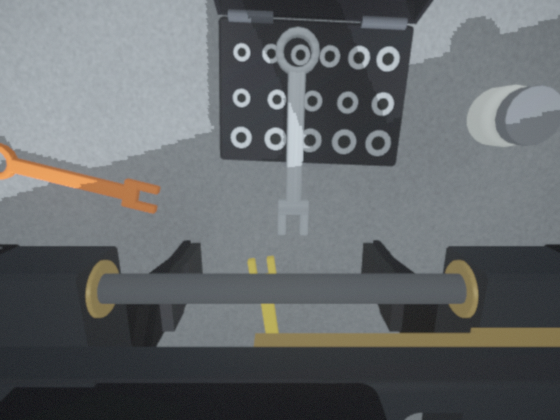

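apply_moves --plan '[0.045,0.015,-0.018,0.03,1,0.045,0,0,0.045,0,0.045,0,0,0.045,0,0.045,0,0,0.025,0,0.045,0,0,0,0]'

```text
t: 1.7
tool_pos: [0.4186, 0.218, 0.0537]
tcp_rot: [-1.84, 2.539, -0.002]
force: [-0.2, 0.0, -0.0]
opening: 0.627
```

Run:
```python
from h import *
o=get_obs(); print(o['t'],o['tool_pos'],o['tcp_rot'],o['force'],o['opening'],toolshift([.4165,.2135,.022]))
```

```text
1.7 [0.41859643 0.21800882 0.05365716] [-1.83979458e+00  2.53940980e+00 -2.40723774e-03] [-0.21882649  0.00321198 -0.04974084] 0.6272613055989537 [0.00505666 0.00073356 0.0316353 ]
```

apply_moves --plan '[0.045,0.005,0.001,0,0,0.045,0,0,0.02,0,0.045,0,0,0.012,0,0.045,0,0,0.002,0]'

```text
t: 2.1
tool_pos: [0.4184, 0.2185, 0.0241]
tcp_rot: [-1.841, 2.526, -0.001]
force: [0.4, -0.5, 0.6]
opening: 0.521
```

Run:
```python
from h import *
o=get_obs(); print(o['t'],o['tool_pos'],o['tcp_rot'],o['force'],o['opening'],toolshift([.4165,.2135,.022]))
```

```text
2.1 [0.41839869 0.21853949 0.02409169] [-1.84063176e+00  2.52573039e+00 -5.78982842e-04] [ 0.43064842 -0.50920665  0.56358873] 0.5206097374028597 [0.00540551 0.00028441 0.00201896]
```

apply_moves --plan '[0.045,0.006,0,0,0,0.045,0,0,0,0]'

```text
t: 2.3
tool_pos: [0.4173, 0.214, 0.0264]
tcp_rot: [-1.84, 2.521, 0.0]
force: [0.1, -0.4, -0.7]
opening: 0.521
```

apply_moves --plan '[0.045,0,0,0.004,0,0.0,0,0,0,0,0.0,0,0,0,0,0.0,0,0,0,0,0.0,0,0,0,0,0.0,0,0,0,0]'

```text
t: 2.9
tool_pos: [0.4185, 0.215, 0.0247]
tcp_rot: [-1.837, 2.517, 0.002]
force: [-0.6, 0.3, -1.1]
opening: 0.175
```

apply_moves --plan '[0.0,0,0,-0.01,0,0.0,0,0,-0.02,0,0.0,0,0,-0.03,0,0.0,0,0,-0.04,0,0.0,0,0,-0.04,0,0.0,0,0,-0.04,0,0.0,0,0,-0.04,0,0.0,0,0,-0.03,0,0.0,0,0,0,0]'

```text
t: 3.8
tool_pos: [0.4099, 0.2077, 0.2859]
tcp_rot: [-1.84, 2.527, 0.003]
force: [0.3, -0.2, -1.2]
opening: 0.173
```

Run:
```python
from h import *
o=get_obs(); print(o['tool_pos'],o['tcp_rot'],o['force'],o['opening'])
c=snap('wrist','w2'); cv2.imwrite('pics/w2s.png',cv2.resize(c['color'],None,fx=.8,fy=.8)); s=snap('scene','s2'); t=snap('top','t2')
P=pts(c); tp=o['tool_pos']; Rm=R.from_rotvec(o['tcp_rot']).as_matrix(); L=(P-tp)@Rm
# points in tool frame near handle line ahead (-y), |x|<25mm
m=(abs(L[...,0])<.022)&(L[...,1]<-.02)&(L[...,1]>-.15)&(L[...,2]<.05)&(L[...,2]>-.06)&(c['range_z']>.05)
q=L[m]; print(m.sum())
for a in np.arange(-.15,-.0,.015):
    k=q[(q[:,1]>=a)&(q[:,1]<a+.015)]
    if len(k): print(a.round(3),len(k),k.min(0).round(4),k.max(0).round(4),np.median(k,0).round(4))
```

```text
[0.40992027 0.20774149 0.28585117] [-1.83959754e+00  2.52670803e+00  2.51407464e-03] [ 0.30158399 -0.15158806 -1.22538354] 0.17256758700770317
9235
-0.135 9 [-0.0103 -0.1212 -0.0117] [ 0.0126 -0.12   -0.0084] [-0.0095 -0.1206 -0.0099]
-0.12 1462 [-0.0189 -0.12   -0.0198] [ 0.021  -0.105  -0.0082] [-0.0087 -0.1122 -0.0174]
-0.105 1981 [-0.0161 -0.105  -0.0202] [ 0.0184 -0.09   -0.0088] [ 0.0009 -0.0987 -0.0178]
-0.09 1435 [-0.0072 -0.09   -0.0206] [ 0.0087 -0.075  -0.0146] [ 0.0005 -0.0826 -0.0182]
-0.075 1298 [-0.0074 -0.0747 -0.0205] [ 0.0086 -0.06   -0.0154] [ 0.0006 -0.0676 -0.0184]
-0.06 1212 [-0.0075 -0.06   -0.0207] [ 0.0084 -0.045  -0.0155] [ 0.0002 -0.0526 -0.0187]
-0.045 1130 [-0.0077 -0.045  -0.021 ] [ 0.0084 -0.03   -0.0158] [ 0.0002 -0.0376 -0.019 ]
-0.03 708 [-0.0078 -0.03   -0.0212] [ 0.0083 -0.02   -0.0162] [ 0.0002 -0.0252 -0.0193]
```

View pics/w2s.png

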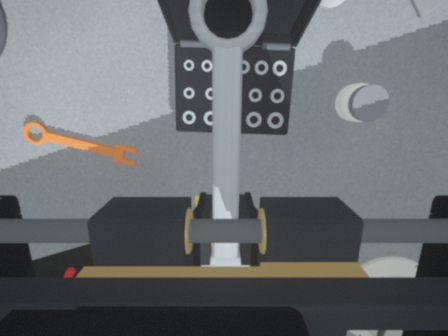

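Wrist view: the spanner is held level, handle up the middle at column about 228, with the eye at (228,12) in this scaled crop. Next come the eye in the tool frame and the hook tip and direction from two views.

Run:
```python
from h import *
c=load('w2'); tp=np.array([.40992,.20774,.28585]); Rm=R.from_rotvec([-1.8396,2.5267,.0025]).as_matrix(); L=(pts(c)-tp)@Rm
ok=(L[...,2]<-.005)&(L[...,2]>-.03)&(c['range_z']>.05)&(abs(L[...,0])<.03)&(L[...,1]<-.06)
q=L[ok]
k=q[abs(q[:,0]+.0-.0005)<.001]; print('near inner edge y',k[:,1].min(), 'hole centre y', k[:,1].min()-.013)
for y in(-.102,-.106,-.110,-.114,-.118):
    k=q[abs(q[:,1]-y)<.001]; x=np.sort(k[:,0]); g=np.diff(x); i=g.argmax(); print(y,x[0],x[i],x[i+1],x[-1])
# hook
t=load('top0'); T=pts(t); im=t['color']
m=np.zeros(im.shape[:2],bool); m[170:230,318:375]=1; m&=(T[...,2]>.222)&(T[...,2]<.3)&(t['range_z']>.5)
q=T[m]; bar=q[(q[:,0]>.485)&(q[:,0]<.545)&(q[:,2]>.225)&(q[:,2]<.25)]
d=cv2.fitLine(bar[:,:2].astype(np.float32),cv2.DIST_HUBER,0,.001,.001).ravel(); d*=np.sign(d[0]) if 0 else 1
dr=d[:2]*np.sign(d[0]); print('bar dir',dr,np.degrees(np.arctan2(dr[1],dr[0])),d[2:])
post=q[(q[:,0]>.55)&(q[:,2]>.255)]; pc=(post[:,:2].min(0)+post[:,:2].max(0))/2; print('post',pc,len(post))
tip=ray(t,367.25,223.75,.268); print('tip',tip,'dist tip-post',np.linalg.norm(tip[:2]-pc),(pc-tip[:2])/np.linalg.norm(tip[:2]-pc))
v=tip[:2]-d[2:]; print('tip lateral off bar',v@[-dr[1],dr[0]])
# foot
f=np.zeros(im.shape[:2],np.uint8); f[170:225,310:365]=((T[...,2]>.004)&(T[...,2]<.014))[170:225,310:365]
print('foot',cv2.minAreaRect((T[f>0][:,:2]*1000).astype(np.float32)))
s=load('scene0'); S=pts(s); m=np.zeros(S.shape[:2],bool); m[235:275,205:270]=1; m&=(S[...,2]>.225)&(S[...,2]<.3)
q=S[m]; print(len(q)); q=q[np.argsort(q[:,0])]; print(q[::10].round(3).tolist())
```

```text
near inner edge y -0.10132909441087413 hole centre y -0.11432909441087413
-0.102 -0.014884071541711605 -0.0003413903753802053 0.00252382167953312 0.016955398107153453
-0.106 -0.017060220680779788 -0.0084952012308877 0.010593196556454082 0.01928294436167448
-0.11 -0.01820804080244658 -0.01101209003181682 0.013309152907150354 0.020350173329349117
-0.114 -0.018899354114681837 -0.011617516603482432 0.013941494824472173 0.02102575230681756
-0.118 -0.017857068191979998 -0.01091998231053726 0.013208752672220117 0.020362854621673886
bar dir [0.94537234 0.3259925 ] 19.025717 [ 0.5106911  -0.17395552]
post [ 0.55889126 -0.15879522] 37
tip [ 0.46277473 -0.19002167  0.268     ] dist tip-post 0.1010617572981408 [0.95106728 0.30898388]
tip lateral off bar 0.0004318779226450316
foot ((559.3417358398438, -153.45645141601562), (170.7560577392578, 170.1720733642578), 89.540771484375)
301
[[0.463, -0.192, 0.268], [0.468, -0.192, 0.263], [0.47, -0.19, 0.27], [0.472, -0.188, 0.245], [0.473, -0.189, 0.25], [0.475, -0.19, 0.241], [0.478, -0.187, 0.23], [0.482, -0.185, 0.234], [0.487, -0.184, 0.232], [0.492, -0.178, 0.232], [0.497, -0.179, 0.229], [0.503, -0.178, 0.232], [0.508, -0.178, 0.231], [0.515, -0.171, 0.235], [0.52, -0.17, 0.233], [0.526, -0.17, 0.237], [0.53, -0.172, 0.231], [0.537, -0.17, 0.233], [0.542, -0.169, 0.234], [0.548, -0.164, 0.237], [0.553, -0.153, 0.26], [0.554, -0.166, 0.235], [0.556, -0.165, 0.229], [0.558, -0.168, 0.229], [0.56, -0.164, 0.261], [0.562, -0.167, 0.255], [0.563, -0.159, 0.262], [0.564, -0.153, 0.26], [0.565, -0.163, 0.264], [0.566, -0.157, 0.254], [0.567, -0.16, 0.24]]
```

apply_moves --plan '[0,0,0,-0.004,-7.4,0,0,0,-0.004,-7.4,0,0,0,-0.004,-7.4,0,0,0,-0.004,-7.4,0,0,0,0,-7.4,0,0,0,0,0]'

```text
t: 4.55
tool_pos: [0.401, 0.2014, 0.2825]
tcp_rot: [2.559, -1.778, -0.015]
force: [0.3, 0.2, -1.9]
opening: 0.177
```

```bash
cat > hk.py <<'E'
from h import *
import sys
E_=np.array([.0011,-.1144,-.0125]); o=get_obs(); Rm=R.from_rotvec(o['tcp_rot']).as_matrix()
h=-Rm[:,1]; print(o['t'],o['tool_pos'].round(4),'handle yaw',np.degrees(np.arctan2(h[1],h[0])).round(2),'force',o['force'].round(1),'op',o['opening'].round(3))
eye=o['tool_pos']+Rm@E_; tgt=np.array([float(a) for a in sys.argv[1:4]]); print('eye',eye.round(4),'shift to go',(Rm.T@(tgt-eye)).round(4))
E
python3 hk.py .4605 -.1915 .31
```

```text
Traceback (most recent call last):
  File "hk.py", line 4, in <module>
    h=-Rm[:,1]; print(o['t'],o['tool_pos'].round(4),'handle yaw',np.degrees(np.arctan2(h[1],h[0])).round(2),'force',o['force'].round(1),'op',o['opening'].round(3))
                                                                                                                                             ^^^^^^^^^^^^^^^^^^
AttributeError: 'float' object has no attribute 'round'
```

```bash
sed -i "s/o\['opening'\].round(3)/o['opening']/" hk.py; python3 hk.py .4605 -.1915 .315
```

```text
4.55 [0.401  0.2014 0.2825] handle yaw 20.41 force [ 0.3  0.2 -1.9] op 0.176819129563283
eye [0.5089 0.2404 0.2919] shift to go [ 0.3881  0.1965 -0.0151]
```

apply_moves --plan '[0,0.03,0.016,-0.008,-1,0,0.042,0.02,-0.006,0,0,0.042,0.02,-0.006,0,0,0.042,0.02,-0.006,0,0,0.042,0.02,-0.006,0,0,0.042,0.02,-0.006,0,0,0.042,0.02,-0.006,0,0,0.042,0.02,-0.004,0,0,0.03,0.016,0,0,0,0,0,0,0]'

```text
t: 5.55
tool_pos: [0.3586, -0.204, 0.3281]
tcp_rot: [2.529, -1.774, -0.044]
force: [0.2, 0.7, -2.8]
opening: 0.18
```

```bash
python3 hk.py .4605 -.1915 .31
```

```text
5.55 [ 0.3586 -0.204   0.3281] handle yaw 19.89 force [ 0.2  0.7 -2.8] op 0.18021296249396113
eye [ 0.4671 -0.1659  0.3338] shift to go [0.0217 0.0135 0.0248]
```

apply_moves --plan '[0,0.014,0.008,0.01,1,0,0.009,0.006,0.008,0,0,0,0,0,0]'

```text
t: 5.85
tool_pos: [0.35, -0.2317, 0.307]
tcp_rot: [2.503, -1.806, -0.054]
force: [1.6, -0.0, -1.7]
opening: 0.176
```

```bash
python3 hk.py .4605 -.1915 .31
python3 - <<'E'
from h import *
o=get_obs(); c=snap('wrist','w3'); s=snap('scene','s3'); t=snap('top','t3')
tp=o['tool_pos']; Rm=R.from_rotvec(o['tcp_rot']).as_matrix(); P=pts(c); L=(P-tp)@Rm
ok=(L[...,2]<-.003)&(L[...,2]>-.03)&(c['range_z']>.05)&(abs(L[...,0])<.03)&(L[...,1]<-.06)
q=L[ok]; 
for y in(-.106,-.110,-.114,-.118):
    k=q[abs(q[:,1]-y)<.001]; x=np.sort(k[:,0]); g=np.diff(x); i=g.argmax(); print(y,x[0],x[i],x[i+1],x[-1],np.median(k[:,2]))
a=c['color'][:210,150:430]; b=s['color'][190:330,150:337]; d=t['color'][150:290,290:477]
cv2.imwrite('pics/c3.png',np.hstack([cv2.resize(a,(400,300)),cv2.resize(b,(400,300),interpolation=2)]))
m=(P[...,2]>.2)&(P[...,2]<.29)&(c['range_z']>.05); q=P[m]; q=q[np.argsort(q[:,0])]; print(len(q),q[::max(1,len(q)//15)].round(3).tolist())
E
```

```text
5.85 [ 0.35   -0.2317  0.307 ] handle yaw 18.36 force [ 1.6 -0.  -1.7] op 0.17641146631700394
eye [ 0.4595 -0.1965  0.312 ] shift to go [-0.0044 -0.0027  0.0018]
-0.106 -0.01729465145454082 -0.007974149306026246 0.010367408812098963 0.019012803455195113 -0.017291000891819605
-0.11 -0.017977915121031838 -0.011092525968612666 0.013118680535218688 0.020097417088720725 -0.017274588545667015
-0.114 -0.018750416944067552 -0.01168015035029745 0.013811163422511588 0.02087876601091063 -0.017181800922235885
-0.118 -0.01808152118373637 -0.011060464003490315 0.013099794849317654 0.020233488975359617 -0.016969605206577004
465 [[0.461, -0.188, 0.264], [0.462, -0.188, 0.268], [0.463, -0.192, 0.266], [0.464, -0.19, 0.269], [0.465, -0.191, 0.268], [0.465, -0.192, 0.268], [0.466, -0.186, 0.269], [0.467, -0.192, 0.267], [0.468, -0.189, 0.269], [0.469, -0.187, 0.268], [0.471, -0.192, 0.257], [0.477, -0.18, 0.234], [0.478, -0.188, 0.236], [0.479, -0.182, 0.235], [0.481, -0.182, 0.235]]
```

View pics/c3.png

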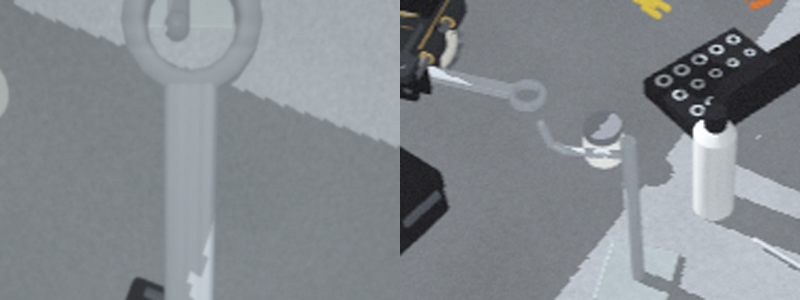

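apply_moves --plan '[0,-0.005,-0.007,0.0,0,0,0,0,0.01,0,0,0,0,0.008,0,0,0,0,0.0,0]'

```text
t: 6.4
tool_pos: [0.3569, -0.2221, 0.2897]
tcp_rot: [2.511, -1.8, -0.045]
force: [-1.3, 0.2, -2.5]
opening: 0.18
```

```bash
python3 hk.py .467 -.1889 .25
python3 - <<'E'
from h import *
c=snap('wrist','w4'); P=pts(c); m=(P[...,2]>.255)&(P[...,2]<.2715)&(c['range_z']>.05); q=P[m]; print(len(q),np.median(q,0),q.min(0),q.max(0))
E
```

```text
6.4 [ 0.3569 -0.2221  0.2897] handle yaw 18.72 force [-1.3  0.2 -2.5] op 0.18032337561446046
eye [ 0.4661 -0.1862  0.2954] shift to go [ 0.0026 -0.0027  0.0453]
367 [ 0.46556927 -0.18875711  0.26800128] [ 0.46088918 -0.19362052  0.25523563] [ 0.47320674 -0.18308448  0.27124283]
```

apply_moves --plan '[0,0.002,-0.002,0.012,0,0,0,-0.002,0.012,0,0,0,-0.002,0.01,0,0,0,-0.002,0.008,0,0,0,0,0,0]'

```text
t: 6.95
tool_pos: [0.3641, -0.223, 0.2471]
tcp_rot: [2.511, -1.799, -0.039]
force: [-0.7, 0.5, -1.0]
opening: 0.18
```

```bash
python3 hk.py .473 -.1869 .245
python3 - <<'E'
from h import *
c=snap('wrist','w5'); s=snap('scene','s5'); P=pts(c); m=(P[...,2]>.262)&(P[...,2]<.2735)&(P[...,0]>.45)&(c['range_z']>.05); q=P[m]; print(len(q),np.median(q,0),q.min(0),q.max(0))
b=s['color'][190:330,150:337]
cv2.imwrite('pics/c5.png',np.hstack([cv2.resize(c['color'][:210,150:430],(400,300)),cv2.resize(b,(400,300),interpolation=2)]))
E
```

```text
6.95 [ 0.3641 -0.223   0.2471] handle yaw 18.73 force [-0.7  0.5 -1. ] op 0.18011830623504904
eye [ 0.4733 -0.187   0.253 ] shift to go [-0.0003 -0.0002  0.008 ]
606 [ 0.46539958 -0.18891273  0.26805529] [ 0.46099527 -0.19367997  0.26218704] [ 0.47161626 -0.18373493  0.27123824]
```

View pics/c5.png

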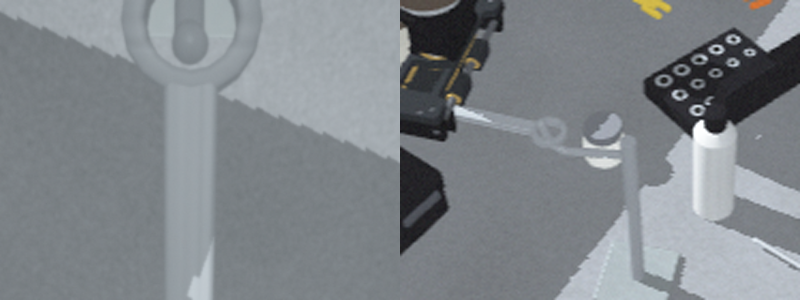

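Right panel and wrist view: the ring is over the hook tip, with the tip inside the hole at (190,45). I'll lower it onto the bar, then arc down to pivot the spanner in the grip.

apply_moves --plan '[0,0,0,0.008,0,0,0,0,0.008,0,0,0,-0.001,0.008,0,0,0,-0.001,0.008,0]'

```text
t: 7.45
tool_pos: [0.3672, -0.2244, 0.2168]
tcp_rot: [2.514, -1.801, -0.024]
force: [-1.2, -0.7, 0.6]
opening: 0.176
```

```bash
python3 hk.py .473 -.1869 .237
```

```text
7.45 [ 0.3672 -0.2244  0.2168] handle yaw 18.74 force [-1.2 -0.7  0.6] op 0.17611836571454653
eye [ 0.4763 -0.1884  0.2237] shift to go [-0.0023  0.0033 -0.0132]
```

apply_moves --plan '[0,0,-0.001,0.008,0,0,0,-0.002,0.008,0,0,0,-0.003,0.009,0,0,0,-0.003,0.009,0,0,0,-0.004,0.009,0,0,0,0,0,0]'

```text
t: 8.05
tool_pos: [0.3777, -0.2214, 0.1682]
tcp_rot: [2.513, -1.801, -0.028]
force: [-1.3, -0.9, -0.1]
opening: 0.178
```

```bash
python3 hk.py .473 -.1869 .237
python3 - <<'E'
from h import *
c=snap('wrist','w6'); s=snap('scene','s6'); 
b=s['color'][190:330,150:337]
cv2.imwrite('pics/c6.png',np.hstack([cv2.resize(c['color'][:210,150:430],(400,300)),cv2.resize(b,(400,300),interpolation=2)]))
E
```

```text
8.05 [ 0.3777 -0.2214  0.1682] handle yaw 18.72 force [-1.3 -0.9 -0.1] op 0.17769217793447337
eye [ 0.4868 -0.1854  0.1748] shift to go [-0.0021  0.0167 -0.0614]
```

View pics/c6.png

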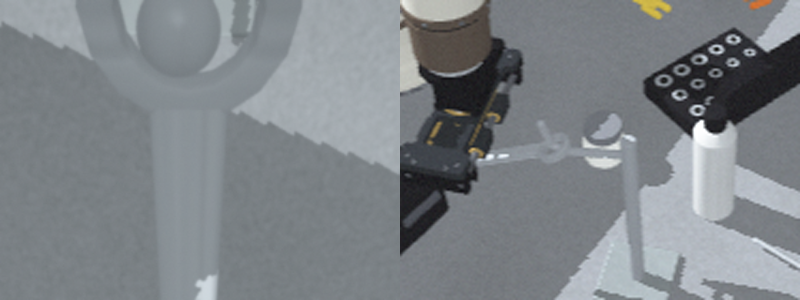

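Pivoting works: the spanner slopes down at about 30° with its eye on the hook and the tip poking through. I'll go a little further, then release.

apply_moves --plan '[0,0,-0.005,0.009,0,0,0,-0.006,0.009,0,0,0,-0.006,0.006,0,0,0,0,0,0,0.04,0,0,0,0,0.087,0,0,0,0,0.087,0,0,0,0,0.087,0,0,0,0,0.087,0,0,0,0]'

```text
t: 9.05
tool_pos: [0.3958, -0.2166, 0.1436]
tcp_rot: [2.515, -1.8, -0.021]
force: [0.1, -0.5, -0.2]
opening: 0.553
```

```bash
python3 hk.py .473 -.1869 .237
python3 - <<'E'
from h import *
snap('wrist','w7'); s=snap('scene','s7'); S=pts(s); m=np.zeros(S.shape[:2],bool); m[200:330,190:300]=1
m&=(S[...,2]>.03)&(S[...,2]<.22)&(S[...,0]>.40)&(S[...,0]<.55)&(S[...,1]<-.14)&(S[...,1]>-.24); q=S[m]; print(len(q))
for z in np.arange(.04,.22,.02):
    k=q[(q[:,2]>=z)&(q[:,2]<z+.02)]; print(z.round(2),len(k), k[:,:2].mean(0) if len(k) else '')
E
```

```text
9.05 [ 0.3958 -0.2166  0.1436] handle yaw 18.78 force [ 0.1 -0.5 -0.2] op 0.5525932756577557
eye [ 0.5049 -0.1804  0.1506] shift to go [-0.0026  0.0363 -0.0848]
297
0.04 23 [ 0.49345561 -0.17864748]
0.06 39 [ 0.49526987 -0.18066203]
0.08 38 [ 0.49551933 -0.1798533 ]
0.1 30 [ 0.49779436 -0.17910711]
0.12 27 [ 0.49899595 -0.18095315]
0.14 26 [ 0.50092935 -0.18049161]
0.16 31 [ 0.50277583 -0.18005848]
0.18 29 [ 0.50397458 -0.17996756]
0.2 54 [ 0.48328212 -0.17811684]
```

apply_moves --plan '[0.087,0,0.02,-0.02,0,0.087,0,0.01,-0.04,0,0.087,0,0,-0.05,0,0.087,0,0,-0.05,0,0.0,0,0,0,0]'

```text
t: 9.65
tool_pos: [0.3715, -0.2217, 0.3099]
tcp_rot: [2.512, -1.8, -0.026]
force: [0.3, 1.7, -0.2]
opening: 0.957
```

Run:
```python
from h import *
print(get_obs()['tool_pos'])
t=snap('top','t8'); s=snap('scene','s8')
C=np.array([.487,.1696,0]); cx=np.array([.937,-.350,0]); cy=np.array([.350,.937,0]); 
M=np.stack([cx,cy,[0,0,1]])
for n,c,b in(('top',t,(190,155,285,275)),('scene',s,(255,190,360,265))):
    P=pts(c); m=np.zeros(P.shape[:2],bool); m[b[1]:b[3],b[0]:b[2]]=1; m&=c['range_z']>.3
    Q=(P-C)@M.T; m&=(Q[...,2]>.02)&(abs(Q[...,1])<.12)&(Q[...,0]>-.09)&(Q[...,0]<.2)&(c['color'].max(-1)<110); q=Q[m]
    ins=q[(q[:,2]<.04)]; print(n,'insert x',np.percentile(ins[:,0],[1,99]),'y',np.percentile(ins[:,1],[1,99]),np.median(ins[:,2]))
    l=q[q[:,2]>.05]; print(' lid y',np.percentile(l[:,1],[1,99]))
    for z in np.arange(.05,.19,.015):
        k=l[(l[:,2]>=z)&(l[:,2]<z+.015)]
        if len(k): print('  z',z.round(3),len(k),'x',np.percentile(k[:,0],[2,50,98]).round(4))
P=pts(t); q=P[(t['color'].min(-1)>-1)]; 
m=np.zeros(P.shape[:2],bool); m[160:215,275:315]=1; m&=(P[...,2]>.1)&(P[...,2]<.2); print('spray',P[m].min(0),P[m].max(0))
S=pts(s); m=np.zeros(S.shape[:2],bool); m[200:330,190:300]=1
m&=(S[...,2]>.03)&(S[...,2]<.22)&(S[...,0]>.40)&(S[...,0]<.54)&(S[...,1]<-.14)&(S[...,1]>-.24); q=S[m]
for z in(.05,.08,.12,.16): k=q[abs(q[:,2]-z)<.012]; print('span',z,k[:,:2].mean(0))
```

```text
[ 0.37149131 -0.22170205  0.30986316]
top insert x [-0.06486703  0.08377179] y [-0.08454043  0.09250797] 0.03484083147483186
 lid y [-0.08327347  0.09256571]
  z 0.05 112 x [0.0714 0.0898 0.0931]
  z 0.065 127 x [0.0775 0.0942 0.0983]
  z 0.08 122 x [0.0803 0.0987 0.1028]
  z 0.095 129 x [0.0846 0.1029 0.1059]
  z 0.11 13 x [0.0882 0.0941 0.1058]
  z 0.125 8 x [0.0924 0.0967 0.1022]
  z 0.14 134 x [0.1    0.1153 0.1211]
  z 0.155 325 x [0.1006 0.1084 0.1202]
scene insert x [-0.06775602  0.0861008 ] y [-0.08702944  0.08848345] 0.0343030653084313
 lid y [-0.08508345  0.08917391]
  z 0.05 64 x [0.0888 0.0921 0.0946]
  z 0.065 70 x [0.0942 0.0967 0.0997]
  z 0.08 67 x [0.099  0.1017 0.1045]
  z 0.095 79 x [0.1026 0.1059 0.1089]
  z 0.11 95 x [0.0918 0.11   0.1133]
  z 0.125 114 x [0.0944 0.1146 0.1182]
  z 0.14 253 x [0.1004 0.117  0.1223]
  z 0.155 244 x [0.0995 0.1071 0.1202]
spray [ 0.55824388 -0.03877222  0.10126492] [0.61102543 0.01456186 0.19262022]
span 0.05 [ 0.50266418 -0.17756023]
span 0.08 [ 0.50396737 -0.17723484]
span 0.12 [ 0.50459296 -0.17777679]
span 0.16 [ 0.50556795 -0.17872562]
```

The spanner hangs within about 0.03 rad of plumb. The lid angle comes out at about 1.86 rad. Now I'll turn the tool to the case yaw and go round behind the lid.

apply_moves --plan '[0,0,0,-0.01,8,0,0,0,-0.01,8,0,0,0,-0.01,8,0,0,0,-0.01,8,0,0,0,-0.01,7,0,0,0,0,0]'

```text
t: 10.35
tool_pos: [0.3666, -0.2172, 0.3439]
tcp_rot: [1.718, -2.54, -0.041]
force: [-0.1, -1.3, 0.4]
opening: 0.353
```

```bash
cat > ld.py <<'E'
from h import *
import sys
C=np.array([.487,.1696,0]); M=np.array([[.937,-.350,0],[.350,.937,0],[0,0,1]])
o=get_obs(); Rm=R.from_rotvec(o['tcp_rot']).as_matrix(); h=-Rm[:,1]
p=M@(o['tool_pos']-C); print(o['t'],'case frame tcp',p.round(4),'yaw',np.degrees(np.arctan2(h[1],h[0])).round(2),'toolz',Rm[:,2].round(3),'F case',(M@o['force']).round(1),'op',round(o['opening'],3))
if len(sys.argv)>3: print('shift',(Rm.T@(M.T@np.array([float(a) for a in sys.argv[1:4]])+C-o['tool_pos'])).round(4))
E
python3 ld.py .165 .03 .3
```

```text
10.35 case frame tcp [ 0.0226 -0.4046  0.3439] yaw -21.93 toolz [-0.077 -0.02  -0.997] F case [ 0.4 -1.2  0.4] op 0.353
shift [-0.4392 -0.134   0.0147]
```

apply_moves --plan '[0,-0.042,-0.013,0,-1,0,-0.045,-0.014,0,0,0,-0.045,-0.014,0,0,0,-0.045,-0.014,0,0,0,-0.045,-0.014,0,0,0,-0.045,-0.014,0,0,0,-0.045,-0.014,0,0,0,-0.045,-0.014,0,0,0,-0.045,-0.014,0,0,0,-0.04,-0.012,0,0]'

```text
t: 11.35
tool_pos: [0.6474, 0.1593, 0.2898]
tcp_rot: [1.751, -2.483, -0.066]
force: [0.6, -0.6, -0.0]
opening: 0.007
```

```bash
python3 ld.py .165 .03 .2
```

```text
11.35 case frame tcp [0.1539 0.0465 0.2898] yaw -19.78 toolz [-0.109 -0.024 -0.994] F case [ 0.7 -0.4 -0. ] op 0.007
shift [ 0.0113 -0.0195  0.0892]
```

apply_moves --plan '[0,0.011,-0.02,0.03,0,0,0,-0.004,0.04,0,0,0,-0.004,0.04,0,0,0,-0.004,0.04,0,0,0,-0.003,0.02,0,0,0,0,0,0]'

```text
t: 11.95
tool_pos: [0.6533, 0.1365, 0.093]
tcp_rot: [1.765, -2.444, -0.079]
force: [0.1, 0.5, -0.2]
opening: 0.006
```

```bash
python3 ld.py .12 .03 .13
```

```text
11.95 case frame tcp [0.1674 0.0272 0.093 ] yaw -18.56 toolz [-0.133 -0.031 -0.991] F case [-0.1  0.5 -0.2] op 0.006
shift [-0.0021  0.0512 -0.0316]
```

apply_moves --plan '[0,0,-0.004,-0.03,-2,0,0,0.012,-0.002,0,0,0,0.02,0.002,0,0,0,0.02,0.002,0,0,0,0.02,0.002,0]'

```text
t: 12.45
tool_pos: [0.5929, 0.1549, 0.1259]
tcp_rot: [1.819, -2.404, -0.08]
force: [3.5, -1.2, 1.8]
opening: 0.005
```

```bash
python3 ld.py .09 .03 .13
```

```text
12.45 case frame tcp [0.1044 0.0233 0.1259] yaw -16.01 toolz [-0.132 -0.034 -0.991] F case [3.7 0.1 1.8] op 0.005
shift [-0.0076  0.0142 -0.0029]
```

apply_moves --plan '[0,0,0.018,0.0,2,0,0,0.018,0.0,2,0,0,0.018,0.004,0,0,0,0.018,0.01,0]'

```text
t: 12.85
tool_pos: [0.5277, 0.1781, 0.1261]
tcp_rot: [1.752, -2.474, -0.061]
force: [2.6, -0.2, 3.2]
opening: 0.003
```

```bash
python3 ld.py .02 .03 .12
```

```text
12.85 case frame tcp [0.0352 0.0222 0.1261] yaw -19.58 toolz [-0.112 -0.03  -0.993] F case [2.5 0.8 3.2] op 0.003
shift [-0.0086  0.0144  0.007 ]
```

apply_moves --plan '[0,0,0.014,0.008,0,0,0,0.012,0.01,0,0,0,0.012,0.012,0,0,0,0.01,0.013,0,0,0,0.008,0.014,0]'

```text
t: 13.35
tool_pos: [0.4729, 0.1979, 0.0805]
tcp_rot: [1.781, -2.479, -0.054]
force: [1.3, -0.5, 0.5]
opening: 0.005
```

```bash
python3 ld.py -.02 .03 .075
```

```text
13.35 case frame tcp [-0.0231  0.0216  0.0805] yaw -18.71 toolz [-0.092 -0.023 -0.995] F case [ 1.4 -0.   0.5] op 0.005
shift [-0.0086 -0.0038  0.0048]
```

apply_moves --plan '[0,0,0.004,0.01,0,0,0,0.002,0.01,0,0,0,0,0.01,0,0,0,0,0.008,0]'

```text
t: 13.75
tool_pos: [0.4652, 0.2004, 0.0569]
tcp_rot: [1.8, -2.466, -0.047]
force: [-21.1, -3.0, 70.8]
opening: 0.004
```

```bash
python3 ld.py -.02 .03 .057
```

```text
13.75 case frame tcp [-0.0312  0.0212  0.0569] yaw -17.85 toolz [-0.089 -0.027 -0.996] F case [-18.7 -10.2  70.8] op 0.004
shift [-0.0082 -0.0116 -0.0015]
```

apply_moves --plan '[0,0,0,-0.01,0,0,0,0,-0.03,0,0,0,0,-0.05,0,0,0,0,-0.05,0,0,0,0,-0.05,0,0,0,0,0,0]'

```text
t: 14.35
tool_pos: [0.4834, 0.2053, 0.2547]
tcp_rot: [1.807, -2.464, -0.045]
force: [0.4, -0.3, 0.5]
opening: 0.007
```

```bash
python3 ld.py
python3 - <<'E'
from h import *
s=snap('scene','s9'); w=snap('wrist','w9'); t=snap('top','t9')
C=np.array([.487,.1696,0]); M=np.array([[.937,-.350,0],[.350,.937,0],[0,0,1]])
for n,c in(('wrist',w),('scene',s),('top',t)):
    Q=(pts(c)-C)@M.T; ok=(c['range_z']>.1)&(Q[...,2]>.045)&(Q[...,2]<.09)&(abs(Q[...,1])<.085)&(abs(Q[...,0])<.06); q=Q[ok]
    if len(q)<50: print(n,len(q)); continue
    A=np.c_[q[:,:2],np.ones(len(q))]; f=np.linalg.lstsq(A,q[:,2],rcond=None)[0]; print(n,len(q),'tilt',-f[0].round(4),'z at free edge',(A[0]*0+[-.065,0,1])@f,'hinge',np.array([.065,0,1])@f)
S=pts(s); m=np.zeros(S.shape[:2],bool); m[200:330,190:300]=1
m&=(S[...,2]>.03)&(S[...,2]<.22)&(S[...,0]>.40)&(S[...,0]<.54)&(S[...,1]<-.14)&(S[...,1]>-.24); q=S[m]
for z in(.05,.08,.12,.16): k=q[abs(q[:,2]-z)<.012]; print('span',z,k[:,:2].mean(0))
for n,b in(('spray',(160,215,275,315)),('tub',(225,265,275,310)),('driver',(100,165,290,320))):
    for f in('top0','t9'):
        c=load(f); P=pts(c); m=np.zeros(P.shape[:2],bool); m[b[0]:b[1],b[2]:b[3]]=1
        m&=(P[...,2]>{'spray':.12,'tub':.03,'driver':.008}[n])&(P[...,2]<.25); print(n,f,np.median(P[m],0).round(4))
cv2.imwrite('pics/c9.png',cv2.resize(s['color'][160:340,150:390],(800,600)))
E
```

```text
14.35 case frame tcp [-0.0159  0.0322  0.2547] yaw -17.62 toolz [-0.086 -0.027 -0.996] F case [ 0.4 -0.1  0.5] op 0.007
wrist 16820 tilt -0.0004 z at free edge 0.05657267260785376 hinge 0.05662552472226896
scene 1500 tilt 0.0028 z at free edge 0.05666607187521066 hinge 0.056302094269889504
top 1094 tilt -0.0012 z at free edge 0.056919714543965695 hinge 0.05707682653184285
span 0.05 [ 0.51419896 -0.17256431]
span 0.08 [ 0.51368998 -0.17553244]
span 0.12 [ 0.51166487 -0.17603238]
span 0.16 [ 0.51052703 -0.17697149]
spray top0 [ 0.5804 -0.0101  0.1543]
spray t9 [ 0.5803 -0.01    0.154 ]
tub top0 [ 0.4098 -0.0078  0.0595]
tub t9 [ 0.4098 -0.008   0.0596]
driver top0 [ 0.7689 -0.0507  0.0208]
driver t9 [ 0.7684 -0.0507  0.0206]
```

View pics/c9.png

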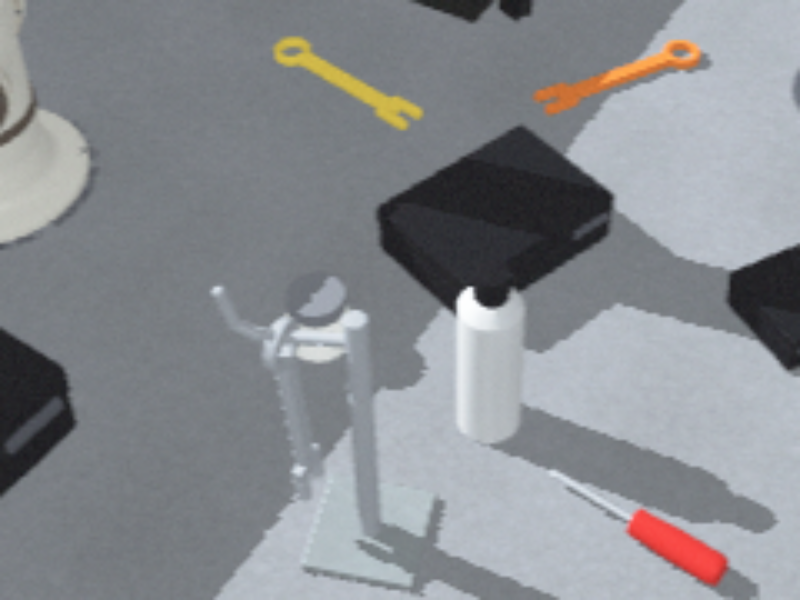

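The lid is flush, the spanner is hanging and the bystanders haven't moved. I'll let the swing settle and check it.

apply_moves --plan '[0,0,0,-0.01,0,0,0,0,0,0,0,0,0,0,0,0,0,0,0,0,0,0,0,0,0,0,0,0,0,0,0,0,0,0,0,0,0,0,0,0,0,0,0,0,0,0,0,0,0,0]'

```text
t: 15.5
tool_pos: [0.478, 0.2024, 0.2512]
tcp_rot: [1.787, -2.442, -0.05]
force: [-0.7, 0.0, 1.2]
opening: 0.003
```

apply_moves --plan '[0,0,0,-0.01,0,0,0,0,0,0,0,0,0,0,0,0,0,0,0,0,0,0,0,0,0,0,0,0,0,0,0,0,0,0,0,0,0,0,0,0,0,0,0,0,0,0,0,0,0,0]'

```text
t: 16.5
tool_pos: [0.4792, 0.2028, 0.2623]
tcp_rot: [1.788, -2.443, -0.05]
force: [0.3, -0.3, -0.6]
opening: 0.004
```

```bash
cat > sw.py <<'E'
from h import *
for i in range(12):
    s=capture('scene'); S=pts(s); m=np.zeros(S.shape[:2],bool); m[200:330,190:300]=1
    m&=(S[...,2]>.03)&(S[...,2]<.22)&(S[...,0]>.40)&(S[...,0]<.54)&(S[...,1]<-.14)&(S[...,1]>-.24); q=S[m]
    print(*[q[abs(q[:,2]-z)<.015][:,:2].mean(0).round(4) for z in(.06,.12,.18)])
print(get_obs()['tool_pos'],get_obs()['t'])
E
python3 sw.py
```

```text
[ 0.5156 -0.1747] [ 0.5129 -0.1757] [ 0.5106 -0.1783]
[ 0.5155 -0.1743] [ 0.5129 -0.1757] [ 0.5106 -0.1783]
[ 0.5158 -0.1745] [ 0.513  -0.1754] [ 0.5106 -0.1779]
[ 0.5158 -0.1747] [ 0.5129 -0.176 ] [ 0.5104 -0.1781]
[ 0.5157 -0.1747] [ 0.5131 -0.1761] [ 0.5105 -0.1785]
[ 0.5155 -0.1742] [ 0.5129 -0.1758] [ 0.5106 -0.1784]
[ 0.5159 -0.1745] [ 0.5133 -0.1761] [ 0.5103 -0.1779]
[ 0.5158 -0.1738] [ 0.5129 -0.1756] [ 0.5104 -0.1779]
[ 0.5157 -0.1747] [ 0.513  -0.1758] [ 0.5106 -0.1786]
[ 0.5158 -0.1747] [ 0.5131 -0.1762] [ 0.5105 -0.1783]
[ 0.5157 -0.1742] [ 0.5129 -0.176 ] [ 0.5106 -0.1784]
[ 0.5156 -0.1742] [ 0.513  -0.1758] [ 0.5106 -0.1782]
[0.47920677 0.20285091 0.26229528] 17.1
```

The spanner is at rest, leaning about 0.05 rad from plumb, so I'm handing the job in.

```bash
python3 -c "
from station import finish_job; print(finish_job())"
```

```text
the job is handed in; nothing more can be done
None
```

The spanner is hanging by its eye on the hook and the case lid is shut flush; I handed the job in at about 17 s of the 61 s allowed. I gripped the spanner by its overhanging handle, threaded the eye over the hook tip and pivoted it down before letting go. With the spanner hung, I swung the lid shut from behind with closed fingers.

**Last checks:**
- **Spanner:** it showed no movement over 12 frames (0.6 s), about 0.05 rad off plumb. It was already hanging free before I touched the lid. I did not measure the eye's final position against the hook limits; a camera view showed it hanging on the bar.
- **Lid:** tilt was at most 0.003 rad in all three cameras, with the top 56 to 57 mm above the bench.
- **Bystanders:** the spray can, tub and screwdriver had moved less than 1 mm.
- **Robot:** the gripper was clear of everything, about 0.26 m above the bench.

**Less clean:**
- **Lid force:** the final push on the lid reached about 71 N at the wrist. That is under the 120 N wrist limit. It is over the 40 N limit for the arm or gripper body, but I pressed with the fingertips, which I took not to count as body.
- **Tool tilt:** the tool drifted up to about 8° off vertical during the moves. I allowed for this, and it touched nothing it should not have.

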